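Set the sample press on its rail and start its screw

ROBOT

A 6-joint arm with a two-finger parallel gripper is mounted at the origin on the work surface. World frame = base frame: x ahead of the robot, y to its left, z up, the work surface at z = 0. Lengths are in m, angles in rad, forces in N, time in s.
With the tool pointing down it reaches from about 0.4 to 0.825 m from the base axis. Payload 7 kg.
Tool frame: the origin (TCP) lies at the very end of the fingers, on their centre line; the grasp point (between the pads) lies 19 mm behind it; z points along the fingers, y is the line along which they close (so a half turn about z gives the same grasp; the last joint's range is limited). The gripper opens to 88 mm and grips with 3 to 60 N. Pads are 19 mm wide; open, the fingers measure 130 mm over their backs; the gripper's body (78 mm by 193 mm) begins 47 mm behind the grasp point.
Start: joints at [1.42, 0.359, 0.012, 0, -1.224, -0.288], TCP at [0.287, 0.611, 0.227] pointing down, gripper open.
Joint ranges: [-3.07, 3.07], [-1.43, 2.12], [-1.02, 1.25], [-3.03, 1.67], [-3.05, -0], [-3.03, 3.03]. Speed limits (rad/s): [2.39, 2.39, 3.01, 3.14, 3.14, 3.14].

INTERFACE

Orientations are given as [roll, pitch, yaw] about the fixed x, y, z axes, in that order (R = Rz(yaw) Ry(pitch) Rx(roll)).
In Python, from station import arm gives the robot as it stands. The module is installed in compiled form; this text tells all that it offers.
- The arm moves only by the shell command python3 -m crank 'ROWS' [FORCE]. ROWS is JSON, a list of rows, each an object of numbers: "dx", "dy", "dz": the shift along the world's x, y, z in m; "twist": the turn about the world's z in degrees; "grip": the opening, from -1 (shut) to 1 (fully open). A call has exactly 5 rows; each row is the pose to reach, as a shift and turn from the pose commanded when the call began; what a row does not reach only later rows make up. A row lasts 1/12 s, in which the tool goes at most 41.7 mm and 7.16 degrees, less where a joint would pass 70% of its speed; a pose out of reach is approached as far as the arm can. A call with a gripper value outside its range is refused whole. The fingers move at their own pace and stop on an object; FORCE is the grip in N (left out, the last holds). Time passes only in rows, so rows that repeat a pose let the fingers close, or fill a call up. It gives the time, the measured TCP pose, the force, the opening and the grip force at its end, in the units of the state.
- arm.get_state(): the state, without advancing time (a new reading comes with each control period).
- arm.grab_frame(name): name is "side" or "top"; returns the picture (384x512x3 uint8, red, green, blue); there is no depth.
- arm.get_calibration(name): a dict with "fx", "fy", "cx", "cy" (pixels), "cam_to_world" (4x4, takes a point from camera to world coordinates). Camera axes: x right, y down, z forward; pixel columns grow to the right and rows downward; lengths in m; the calibration is good to about 2 mm. A picture is of the moment at which its call begins. get_calibration takes no time and is no camera call.
- arm.job_done(): hands the job in; it is judged then, once.
The state is a dict: "t": time; "q": joint angles; "qd": joint speeds; "joint_efforts": joint torques, N m; "eef_pos": TCP position; "ee_rot": TCP orientation; "force": force on the tool from outside, world axes, zero at the start; "moment": the same for the moment, N m; "width": finger opening in m; "gripper_force": force on a finger pad.
Only numpy, scipy, OpenCV 4.12 (cv2) and the standard library are available. Lean on these libraries where they do the work, as an engineer would, in place of code of your own. Each camera call takes 0.05 s, during which the arm holds its last target. There are 200 camera calls.

TASK

Swing the clamp lever of the sample press fully open, slide the press along its rail until its pointer stands at the tip of the index clip, and swing the lever back to lock it there. Then start the press screw: turn its crank backward (counterclockwise from above) only until the screw is felt or seen to drop into the thread for the first time, then turn forward one full turn, and finish there still holding the crank's knob in the gripper. Do not move the clip or disturb the glassware and other things around.

Things in the scene. Friction and masses are not known exactly. Their poses are not given: they have to be found in the camera images.
- lever_knob (a point): Grey round knob of the clamp lever (18 mm dia, 38 mm tall, upright, top 16 mm above this point; free below it for 22 mm); this point is the grip height on its axis. The lever is a flat dark steel bar at the -y end of the press, 60 mm from pivot to knob; the knob does not spin on it. x, y, z axes of all rail and press points (not of this one, which turns with the lever) are the rail's: y along the rail, z up, x away from the robot
- lever_pivot (a point): Point on the lever's vertical pivot axis, at the height of lever_knob; rides with the press
- lever (a joint): Clamp lever angle, rad: 0 = locked, the lever lies along the rail pointing to its -y end; grows clockwise from above, to the stop at 1.2 = fully open, pointing mostly towards the robot. Stays where it is left; about 3 to 8 N at the knob, straight across the lever. Locked, a brake shoe grips the rail
- post_grip (a point): Grip post of the press: upright round grey-topped post at its +y end, 20 mm dia, top 17 mm above this point, which is the grip height on the axis. Fixed to the press: push or pull it along the rail (3 to 6 N when unlocked)
- carriage (a joint): Position of the press (grey carriage 90 x 300 mm, its top 47 mm high) along the rail, m, grows to +y of the rail, range -0.12 to 0.13
- pointer_tip (a point): Tip of the small steel pointer on the far (+x) edge of the press. Its y axis is the rail's direction
- clip_tip (a point): Pointed tip of the dark steel index clip on the scale bar beside the rail (far side): the mark. The pointer passes 2 to 5 mm from it and stands at the mark when both have the same place along the rail. The clip can be pushed off its place by hand force; leave it
- crank_axis (a point): Point on the vertical axis of the crank and screw, at the height of the middle of the crank's knob; rides with the press
- crank_knob: Upright round grey knob at the end of the crank arm, 18 mm dia, 42 mm tall; origin on its axis at grip height (top 18 mm above, crank arm top 26 mm below), 50 mm from crank_axis. It revolves freely on its pin, so it can be gripped and carried round a level circle without turning the hand; its height never changes
- crank (a joint): Crank angle, rad, grows backward (counterclockwise from above); falls going forward (clockwise). Not limited to one turn. Only changes matter: the drop comes somewhere between 0.6 and 4.6 rad backward of the start. Takes 1 to 4 N at the knob
- screw (a joint): Height of the screw in the crank, m (up positive). A light spring presses the screw down on the thread: it climbs 8 mm a turn going backward, falls suddenly by 8 mm (within about 0.25 rad) as the thread's start passes, and sinks 8 mm a turn going forward
- screw_top (a point): Top of the bright screw stem (11 mm dia) standing up through the middle of the crank; rises and drops with the screw, always below the top of the crank's knob
- vial: Bystander, leave alone: glass vial with white stopper, 25 dia x 59 tall mm; origin at the centre of its underside
- cap: Bystander, leave alone: red screw cap lying flat, 32 dia x 14 tall mm; origin at the centre of its underside
- beaker: Bystander, leave alone: glass beaker, 72 dia x 90 tall mm; origin at the centre of its underside
- cylinder: Bystander, leave alone: measuring cylinder, 190 tall on a yellow foot 68 dia mm; origin at the centre of its underside
- flask: Bystander, leave alone: amber conical flask, 80 dia x 108 tall mm; origin at the centre of its underside
- spanner: Bystander, leave alone: small wrench lying flat, 130 long mm; origin at the centre of its underside
- reagent: Bystander, leave alone: reagent bottle, 56 dia x 110 tall mm; origin at the centre of its underside
- cuvettes: Bystander, leave alone: open grey cuvette tray, 50 x 90 x 35 tall mm; origin at the centre of its underside

How it is judged:
On the way, in this order (a step that is already met when the one before it is completed fails the run):
1. the clamp lever is swung open (value of joint lever above 1 rad), for 0.1 s.
2. with the lever open, the press is slid until its pointer stands at the clip (value of joint lever above 0.5 rad and y of pointer_tip in the frame of clip_tip between -0.005 and 0.005 m), for 0.2 s.
3. the lever is locked again with the pointer at the clip (value of joint lever below 0.15 rad and y of pointer_tip in the frame of clip_tip between -0.005 and 0.005 m), for 0.2 s.
4. the crank is turned backward until the screw has dropped into the thread (value of joint crank between -0.4 and 4.5 rad and value of joint screw below -0.0045 m), for 0.05 s.
At the end, for the whole second after the job is handed in: Fingers hold the still crank knob (over 1 N), one turn forward of the drop (within about 1/8 turn), the screw 8 mm (within 3 mm) below where it dropped to; lever locked (under 0.15 rad), pointer within 5 mm of the clip tip along the rail (all of step 3 and value of joint crank between -7 and -5.2 rad and value of joint screw between -0.0185 and -0.0125 m and velocity of joint crank between -0.3 and 0.3 rad/s and contact force between the fingers and crank_knob above 1 N); the arm keeps its last pose, push and grip.
It fails at once if a bystander is pushed more than 3 cm (distance of any of vial, cap, beaker, cylinder, flask, spanner, reagent, cuvettes from where it was at the start of the episode above 0.03 m).
It fails at once if a standing piece of glassware is tipped over (angle between any of vial, beaker, cylinder, flask, reagent's own z axis and vertical above 0.6 rad).
It fails at once if the index clip is pushed off its place by more than 6 mm (distance of clip_tip from where it was at the start of the episode above 0.006 m).
It also fails if it takes over 72 s, if anything falls off the work surface, if the arm or the gripper's body presses on something with over 40 N, if the wrist force passes 120 N, or if a joint passes its speed limit or range.

## Working session

There is one attempt and no reset: what is moved stays moved. The work goes in short steps, Python scripts to look and compute and a shell command to move; the robot and the scene stay as the last step left them, time stands still between calls to the robot, and variables do not carry over. Pictures are saved under pics/ and viewed, at most 10 in all, crops included, and the job is handed in when it is done.

```bash
mkdir -p pics; python3 - <<'E'
from station import arm
import cv2,json
import numpy as np
np.set_printoptions(precision=4,suppress=True)
for n in("side","top"):
    cv2.imwrite(f"pics/{n}0.png",cv2.resize(arm.grab_frame(n)[:,:,::-1],(800,600),interpolation=cv2.INTER_CUBIC))
    c=arm.get_calibration(n);print(n,c["fx"],c["fy"],c["cx"],c["cy"]);print(np.array(c["cam_to_world"]))
s=arm.get_state();print(s)
E
```

```text
side 391.6505924959226 391.6505924959226 251.40777349212507 191.43076465501258
[[ 0.7756 -0.2976  0.5567  0.0472]
 [-0.6312 -0.3599  0.687  -0.6355]
 [-0.0042 -0.8843 -0.467   0.5699]
 [ 0.      0.      0.      1.    ]]
top 414.5196345643009 414.5196345643009 258.1951846953303 194.4208053396962
[[-0.0125 -0.9928  0.1194  0.4362]
 [-0.9997  0.0151  0.0206 -0.001 ]
 [-0.0222 -0.1191 -0.9926  1.4047]
 [ 0.      0.      0.      1.    ]]
{'t': 0.1, 'q': array([ 1.4201,  0.3593,  0.0111, -0.0003, -1.2241, -0.2881]), 'qd': array([-0.001 , -0.0017,  0.0024, -0.0011,  0.0001,  0.002 ]), 'joint_efforts': array([ -0.001 , -58.4167,  29.375 ,   7.0155,   0.0101,  -0.0001]), 'eef_pos': array([0.2866, 0.6106, 0.2257]), 'ee_rot': array([ 3.1401, -0.0001, -0.4389]), 'force': array([-0.3735, -0.1143, -0.2388]), 'moment': array([-0.0522,  0.0333,  0.0185]), 'gripper_force': 0.0, 'width': 0.08772552063186599}
```

View pics/side0.png

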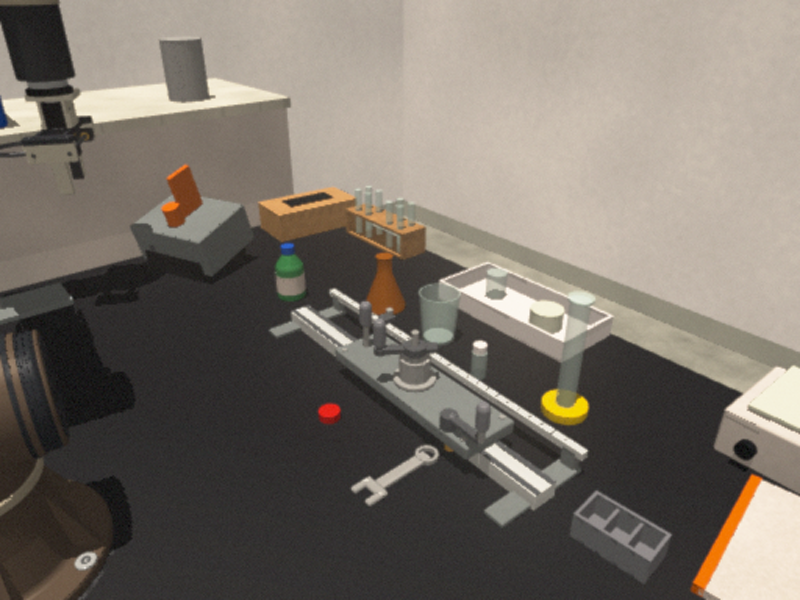

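View pics/top0.png

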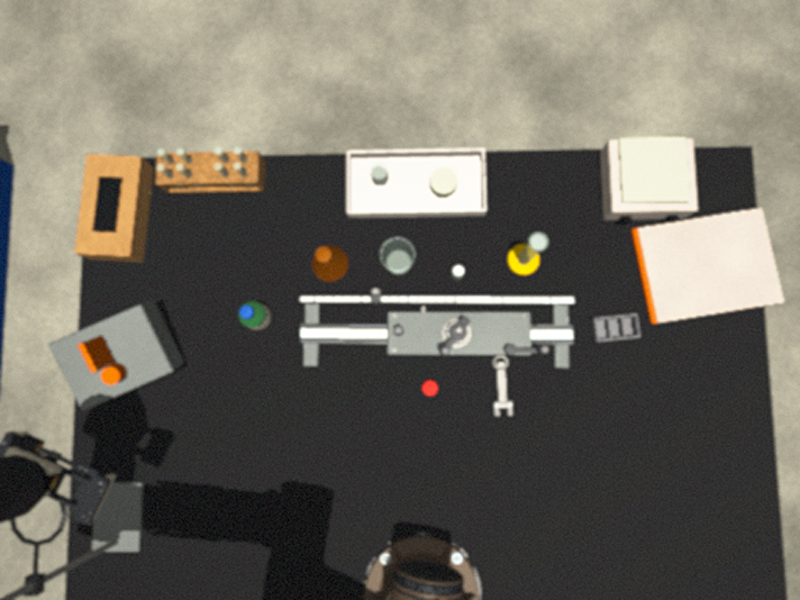

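The side view shows the press with the post near (366,315), crank knob about (380,330), screw (415,340), lever pivot (450,420) and lever knob (482,415). In the top view the clip is near (376,292), the pointer (423,308), and the lever runs from (508,350) to the knob at (545,350). I'll zoom in on both.

```bash
python3 - <<'E'
from station import arm
import cv2
a=arm.grab_frame("side")[:,:,::-1];b=arm.grab_frame("top")[:,:,::-1]
cv2.imwrite("pics/s1.png",cv2.resize(a[175:325,190:390],(800,600),interpolation=cv2.INTER_CUBIC))
cv2.imwrite("pics/t1.png",cv2.resize(b[170:245,185:385],(800,300),interpolation=cv2.INTER_CUBIC))
E
```

```text
(no output)
```

View pics/s1.png

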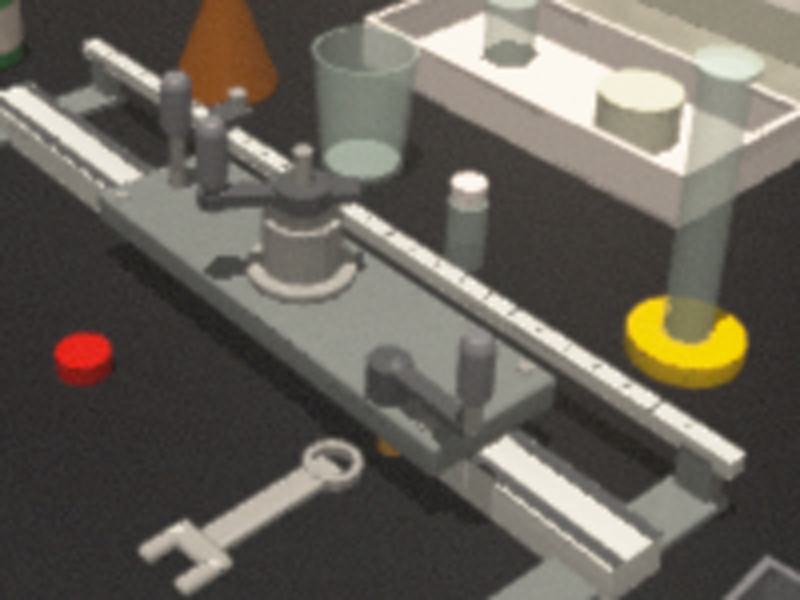

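View pics/t1.png

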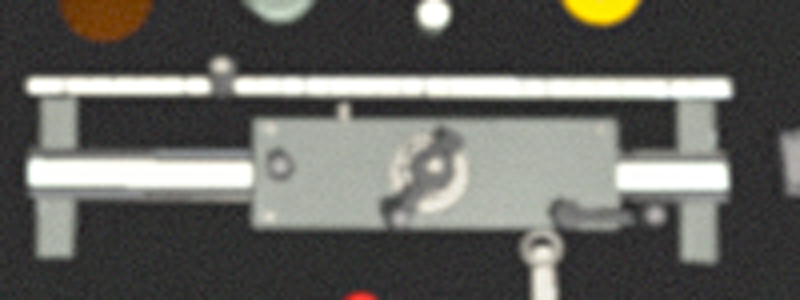

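The crops show these pixels (crop coordinates, 4x):

| Item | Side | Top |
|---|---|---|
| Post top | (174,76) | (280,163) |
| Crank knob top | (211,122) | (398,212) |
| Screw top | (303,150) | (435,165) |
| Lever knob top | (477,340) | (655,214) |
| Pivot | (388,355) | (565,212) |
| Clip | (237,97) | (222,65), tip towards the press at about (222,93) |
| Pointer tip | – | (344,103) |

Next I triangulate.

```bash
cat >h.py <<'E'
from station import arm
import numpy as np,cv2
np.set_printoptions(precision=4,suppress=True)
C={n:arm.get_calibration(n) for n in("side","top")}
def ray(n,u,v):
    c=C[n];T=np.array(c["cam_to_world"]);d=T[:3,:3]@[(u-c["cx"])/c["fx"],(v-c["cy"])/c["fy"],1]
    return T[:3,3],d/np.linalg.norm(d)
def plane(n,u,v,z):
    o,d=ray(n,u,v);return o+d*(z-o[2])/d[2]
def tri(s,t):
    A=0;b=0;R=[ray("side",*s),ray("top",*t)]
    for o,d in R:
        P=np.eye(3)-np.outer(d,d);A=A+P;b=b+P@o
    p=np.linalg.solve(A,b)
    return p,[np.linalg.norm((np.eye(3)-np.outer(d,d))@(p-o)) for o,d in R][0]
def proj(n,p):
    c=C[n];T=np.linalg.inv(c["cam_to_world"]);q=T[:3,:3]@p+T[:3,3];return np.array([c["fx"]*q[0]/q[2]+c["cx"],c["fy"]*q[1]/q[2]+c["cy"]])
S=lambda u,v:(190+u/4-.4,175+v/4-.4)
T=lambda u,v:(185+u/4-.4,170+v/4-.4)
E
python3 - <<'E'
from h import *
for k,s,t in[("post",(174,76),(280,163)),("cknob",(211,122),(398,212)),("screw",(303,150),(435,165)),("lknob",(477,340),(655,214)),("pivot",(388,355),(565,212)),("clip",(237,97),(222,65)),("vial",(469,184),(433,15))]:
    print(k,*tri(S(*s),T(*t)))
for z in(.03,.04,.05): print(z,"clip",plane("top",*T(222,93),z),"ptr",plane("top",*T(344,103),z))
for k,p in[("railL",(28,172)),("railR",(728,176)),("scL",(28,86)),("scR",(732,88))]: print(k,plane("top",*T(*p),.03))
for k,p in[("L+",(253,118)),("R+",(617,118)),("L-",(253,228)),("R-",(617,228))]: print(k,plane("top",*T(*p),.047))
print("beaker rim",plane("top",397/1.5625,248/1.5625,.09))
E
```

```text
post [0.539  0.0384 0.1244] 0.0019936461864902585
cknob [ 0.4984 -0.0509  0.1468] 0.0023524515530647908
screw [ 0.5363 -0.0816  0.1287] 0.0009360550834434389
lknob [ 0.4967 -0.2505  0.1193] 0.0010788829434094786
pivot [ 0.5016 -0.1884  0.0703] 0.000995071023393775
clip [0.6259 0.087  0.0586] 0.0017505768484238
vial [ 0.6659 -0.0877  0.0578] 0.0002965362250175835
0.03 clip [0.6077 0.088  0.03  ] ptr [ 0.5977 -0.0139  0.03  ]
0.04 clip [0.6065 0.0873 0.04  ] ptr [ 0.5966 -0.0138  0.04  ]
0.05 clip [0.6052 0.0867 0.05  ] ptr [ 0.5954 -0.0137  0.05  ]
railL [0.5438 0.2504 0.03  ]
railR [ 0.5323 -0.3298  0.03  ]
scL [0.6161 0.2509 0.03  ]
scR [ 0.6054 -0.3363  0.03  ]
L+ [0.5844 0.0615 0.047 ]
R+ [ 0.58   -0.2373  0.047 ]
L- [0.494  0.0623 0.047 ]
R- [ 0.49   -0.2341  0.047 ]
beaker rim [0.7106 0.0381 0.09  ]
```

```bash

python3 -m crank '[{"dx":0.04,"dy":-0.19,"twist":-16,"grip":1},{"dx":0.04,"dy":-0.19,"twist":-16,"grip":1},{"dx":0.04,"dy":-0.19,"twist":-16,"grip":1},{"dx":0.04,"dy":-0.19,"twist":-16,"grip":1},{"dx":0.04,"dy":-0.19,"twist":-16,"grip":1}]'
python3 -m crank '[{"dx":0.04,"dy":-0.19,"twist":-16,"grip":1},{"dx":0.04,"dy":-0.19,"twist":-16,"grip":1},{"dx":0.04,"dy":-0.19,"twist":-16,"grip":1},{"dx":0.04,"dy":-0.19,"twist":-16,"grip":1},{"dx":0.04,"dy":-0.19,"twist":-16,"grip":1}]'
python3 -m crank '[{"dx":0.04,"dy":-0.19,"twist":-16,"grip":1},{"dx":0.04,"dy":-0.19,"twist":-16,"grip":1},{"dx":0.04,"dy":-0.19,"twist":-16,"grip":1},{"dx":0.04,"dy":-0.19,"twist":-16,"grip":1},{"dx":0.04,"dy":-0.19,"twist":-16,"grip":1}]'
python3 -m crank '[{"dx":0.04,"dy":-0.19,"twist":-16,"grip":1},{"dx":0.04,"dy":-0.19,"twist":-16,"grip":1},{"dx":0.04,"dy":-0.19,"twist":-16,"grip":1},{"dx":0.04,"dy":-0.19,"twist":-16,"grip":1},{"dx":0.04,"dy":-0.19,"twist":-16,"grip":1}]'
python3 -m crank '[{"dx":0.05,"dy":-0.1,"twist":0,"grip":1},{"dx":0.05,"dy":-0.1,"twist":0,"grip":1},{"dx":0.05,"dy":-0.1,"twist":0,"grip":1},{"dx":0.05,"dy":-0.1,"twist":0,"grip":1},{"dx":0.05,"dy":-0.1,"twist":0,"grip":1}]'
```

```text
invalid input at $[0]: expected keys dx, dy, dz, twist, grip
invalid input at $[0]: expected keys dx, dy, dz, twist, grip
invalid input at $[0]: expected keys dx, dy, dz, twist, grip
invalid input at $[0]: expected keys dx, dy, dz, twist, grip
invalid input at $[0]: expected keys dx, dy, dz, twist, grip
```

```bash

python3 -m crank '[{"dx":0.04,"dy":-0.19,"dz":0,"twist":-16,"grip":1},{"dx":0.04,"dy":-0.19,"dz":0,"twist":-16,"grip":1},{"dx":0.04,"dy":-0.19,"dz":0,"twist":-16,"grip":1},{"dx":0.04,"dy":-0.19,"dz":0,"twist":-16,"grip":1},{"dx":0.04,"dy":-0.19,"dz":0,"twist":-16,"grip":1}]'
python3 -m crank '[{"dx":0.04,"dy":-0.19,"dz":0,"twist":-16,"grip":1},{"dx":0.04,"dy":-0.19,"dz":0,"twist":-16,"grip":1},{"dx":0.04,"dy":-0.19,"dz":0,"twist":-16,"grip":1},{"dx":0.04,"dy":-0.19,"dz":0,"twist":-16,"grip":1},{"dx":0.04,"dy":-0.19,"dz":0,"twist":-16,"grip":1}]'
python3 -m crank '[{"dx":0.04,"dy":-0.19,"dz":0,"twist":-16,"grip":1},{"dx":0.04,"dy":-0.19,"dz":0,"twist":-16,"grip":1},{"dx":0.04,"dy":-0.19,"dz":0,"twist":-16,"grip":1},{"dx":0.04,"dy":-0.19,"dz":0,"twist":-16,"grip":1},{"dx":0.04,"dy":-0.19,"dz":0,"twist":-16,"grip":1}]'
python3 -m crank '[{"dx":0.04,"dy":-0.19,"dz":0,"twist":-16,"grip":1},{"dx":0.04,"dy":-0.19,"dz":0,"twist":-16,"grip":1},{"dx":0.04,"dy":-0.19,"dz":0,"twist":-16,"grip":1},{"dx":0.04,"dy":-0.19,"dz":0,"twist":-16,"grip":1},{"dx":0.04,"dy":-0.19,"dz":0,"twist":-16,"grip":1}]'
python3 -m crank '[{"dx":0.05,"dy":-0.1,"dz":0,"twist":0,"grip":1},{"dx":0.05,"dy":-0.1,"dz":0,"twist":0,"grip":1},{"dx":0.05,"dy":-0.1,"dz":0,"twist":0,"grip":1},{"dx":0.05,"dy":-0.1,"dz":0,"twist":0,"grip":1},{"dx":0.05,"dy":-0.1,"dz":0,"twist":0,"grip":1}]'
```

```text
t: 0.62
eef_pos: [0.3268, 0.4176, 0.2265]
ee_rot: [3.141, 0.0, -0.719]
force: [-0.0, 0.0, -0.1]
width: 0.0876
gripper_force: 0.0
t: 1.03
eef_pos: [0.3664, 0.2278, 0.2267]
ee_rot: [-3.142, 0.0, -0.998]
force: [-0.0, -0.2, 1.2]
width: 0.0879
gripper_force: 0.0
t: 1.45
eef_pos: [0.4064, 0.0382, 0.2268]
ee_rot: [-3.141, 0.0, -1.277]
force: [0.7, 0.1, 0.1]
width: 0.0877
gripper_force: 0.0
t: 1.87
eef_pos: [0.4468, -0.1521, 0.2266]
ee_rot: [-3.141, -0.0, -1.557]
force: [1.6, 0.5, -0.5]
width: 0.0877
gripper_force: 0.0
t: 2.28
eef_pos: [0.4966, -0.2503, 0.2254]
ee_rot: [3.14, 0.0, -1.559]
force: [0.0, 0.2, -0.5]
width: 0.0879
gripper_force: 0.0
```

```bash

python3 -m crank '[{"dx":0,"dy":0,"dz":-0.04,"twist":-1,"grip":0.3},{"dx":0,"dy":0,"dz":-0.08,"twist":-1,"grip":0.3},{"dx":0,"dy":0,"dz":-0.11,"twist":-1,"grip":0.3},{"dx":0,"dy":0,"dz":-0.13,"twist":-1,"grip":0.3},{"dx":0,"dy":0,"dz":-0.141,"twist":-1,"grip":0.3}]'
python3 -m crank '[{"dx":0,"dy":0,"dz":0,"twist":0,"grip":-0.3},{"dx":0,"dy":0,"dz":0,"twist":0,"grip":-0.6},{"dx":0,"dy":0,"dz":0,"twist":0,"grip":-1},{"dx":0,"dy":0,"dz":0,"twist":0,"grip":-1},{"dx":0,"dy":0,"dz":0,"twist":0,"grip":-1}]' 25
```

```text
t: 2.7
eef_pos: [0.4948, -0.2476, 0.0831]
ee_rot: [3.138, 0.001, -1.573]
force: [-0.6, 0.3, 0.8]
width: 0.0604
gripper_force: 0.0
t: 3.12
eef_pos: [0.4977, -0.249, 0.087]
ee_rot: [-3.139, -0.0, -1.573]
force: [0.8, 0.2, 0.2]
width: 0.029
gripper_force: 0.0
```

```bash
python3 - <<'E'
from h import *
a=arm.grab_frame("side")[:,:,::-1]
cv2.imwrite("pics/s2.png",cv2.resize(a[175:325,190:390],(800,600),interpolation=cv2.INTER_CUBIC))
s=arm.get_state();print(s["eef_pos"],s["force"],s["width"],s["gripper_force"],s["q"])
# arc targets relative to locked knob
import math
for th in(0.2,.4,.6,.8,1.0,1.2):
    f=-.018; x,y=-.06*math.sin(th),.06-.06*math.cos(th); print(th,x*math.cos(f)-y*math.sin(f),x*math.sin(f)+y*math.cos(f),-math.degrees(th))
E
```

```text
[ 0.4974 -0.2491  0.0868] [0.5031 0.4812 0.8772] 0.025067446797834632 0.0 [-0.1122  0.2969 -0.4335  0.0001 -0.8383  0.1097]
0.2 -0.01189670190051345 0.001410362872944384 -11.459155902616466
0.4 -0.023276065971601003 0.0051561221925886655 -22.918311805232932
0.6 -0.033684432877408264 0.011087946355285696 -34.37746770784939
0.8 -0.04270685387490183 0.01896935225062237 -45.836623610465864
1.0 -0.04998363351080752 0.02848613309676611 -57.29577951308232
1.2 -0.055224669544247804 0.03925888487331979 -68.75493541569878
```

View pics/s2.png

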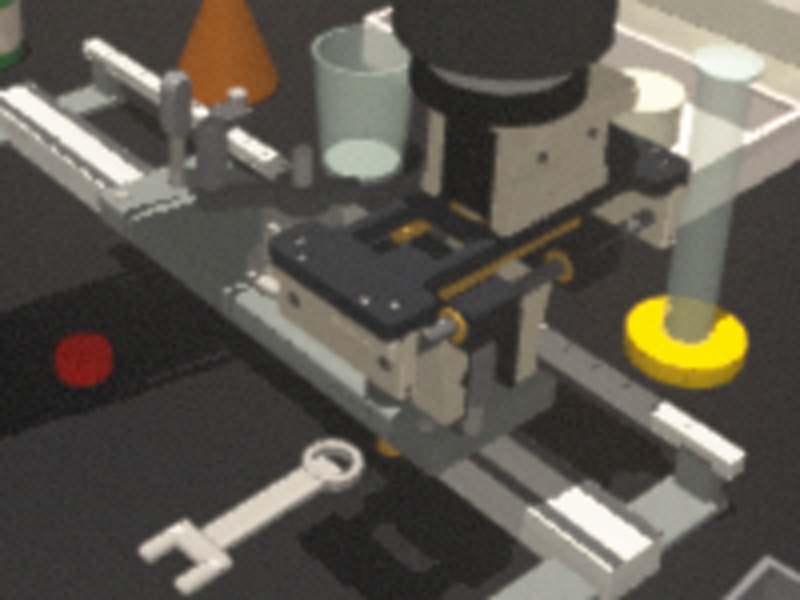

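The picture shows the fingers straddling the lever knob at about (477,370), still closing. I'll finish the grip, then swing.

```bash

python3 -m crank '[{"dx":0,"dy":0,"dz":0,"twist":0,"grip":-1},{"dx":0,"dy":0,"dz":0,"twist":0,"grip":-1},{"dx":0,"dy":0,"dz":0,"twist":0,"grip":-1},{"dx":0,"dy":0,"dz":0,"twist":0,"grip":-1},{"dx":0,"dy":0,"dz":0,"twist":0,"grip":-1}]' 25
python3 -m crank '[{"dx":-0.005,"dy":0.0002,"dz":0,"twist":-5,"grip":-1},{"dx":-0.0095,"dy":0.001,"dz":0,"twist":-9,"grip":-1},{"dx":-0.0142,"dy":0.002,"dz":0,"twist":-14,"grip":-1},{"dx":-0.0188,"dy":0.0034,"dz":0,"twist":-18,"grip":-1},{"dx":-0.0233,"dy":0.0052,"dz":0,"twist":-23,"grip":-1}]'
```

```text
t: 3.58
eef_pos: [0.4971, -0.2491, 0.0862]
ee_rot: [-3.141, -0.0, -1.573]
force: [-1.3, 1.2, 5.8]
width: 0.0174
gripper_force: 25.0
t: 4.0
eef_pos: [0.4749, -0.2435, 0.0862]
ee_rot: [-3.139, 0.001, -1.977]
force: [2.7, 5.2, 3.0]
width: 0.0175
gripper_force: 25.0
```

```bash

python3 -m crank '[{"dx":-0.0042,"dy":0.0021,"dz":0,"twist":-4.6,"grip":-1},{"dx":-0.0084,"dy":0.0046,"dz":0,"twist":-9.2,"grip":-1},{"dx":-0.0123,"dy":0.0074,"dz":0,"twist":-13.7,"grip":-1},{"dx":-0.016,"dy":0.0105,"dz":0,"twist":-18.3,"grip":-1},{"dx":-0.0194,"dy":0.0138,"dz":0,"twist":-23,"grip":-1}]'
python3 -m crank '[{"dx":-0.003,"dy":0.0037,"dz":0,"twist":-4.6,"grip":-1},{"dx":-0.0059,"dy":0.0076,"dz":0,"twist":-9.2,"grip":-1},{"dx":-0.0085,"dy":0.0116,"dz":0,"twist":-13.7,"grip":-1},{"dx":-0.0107,"dy":0.0159,"dz":0,"twist":-18.3,"grip":-1},{"dx":-0.0125,"dy":0.0203,"dz":0,"twist":-23,"grip":-1}]'
```

```text
t: 4.42
eef_pos: [0.4562, -0.2295, 0.0863]
ee_rot: [-3.139, 0.003, -2.379]
force: [5.0, 4.9, 1.5]
width: 0.0173
gripper_force: 25.0
t: 4.83
eef_pos: [0.4448, -0.2096, 0.0865]
ee_rot: [-3.139, 0.005, -2.78]
force: [10.1, -2.9, -7.9]
width: 0.0173
gripper_force: 25.0
```

```bash
python3 - <<'E'
from h import *
b=arm.grab_frame("top")[:,:,::-1]
cv2.imwrite("pics/t3.png",cv2.resize(b[170:245,185:385],(800,300),interpolation=cv2.INTER_CUBIC))
s=arm.get_state();print(s["eef_pos"],s["force"],s["width"],s["gripper_force"],s["q"])
E
```

```text
[ 0.4447 -0.209   0.0864] [ 8.298   1.6073 -3.4827] 0.016837356600418744 24.99525222578086 [-0.0382  0.1983 -0.5762  0.0002 -0.7898 -1.1779]
```

View pics/t3.png

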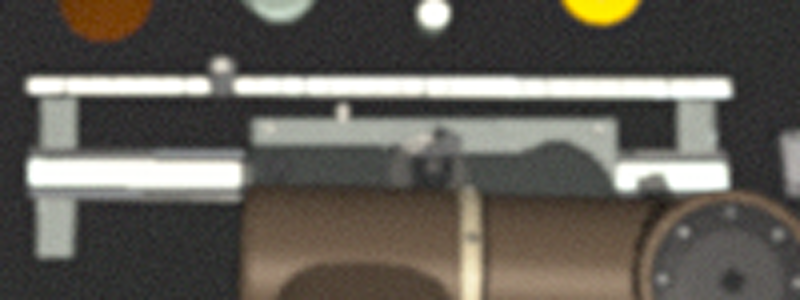

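The lever is open at about 1.17 rad by the arc travelled. The pointer at (343,103) hasn't moved and the clip is at column 222. I'll slide along the rail using the lever knob: pushing +y holds the lever against its open stop.

```bash

python3 -m crank '[{"dx":0.0015,"dy":0.01,"dz":0,"twist":0,"grip":-1},{"dx":0.0017,"dy":0.025,"dz":0,"twist":0,"grip":-1},{"dx":0.002,"dy":0.04,"dz":0,"twist":0,"grip":-1},{"dx":0.0022,"dy":0.055,"dz":0,"twist":0,"grip":-1},{"dx":0.0025,"dy":0.065,"dz":0,"twist":0,"grip":-1}]' 35
python3 -m crank '[{"dx":0.0001,"dy":0.01,"dz":0,"twist":0,"grip":-1},{"dx":0.0003,"dy":0.02,"dz":0,"twist":0,"grip":-1},{"dx":0.0005,"dy":0.026,"dz":0,"twist":0,"grip":-1},{"dx":0.0005,"dy":0.028,"dz":0,"twist":0,"grip":-1},{"dx":0.0005,"dy":0.028,"dz":0,"twist":0,"grip":-1}]'
python3 - <<'E'
from h import *
b=arm.grab_frame("top")[:,:,::-1]
cv2.imwrite("pics/t4.png",cv2.resize(b[180:205,220:290],(700,250),interpolation=cv2.INTER_CUBIC))
s=arm.get_state();print(s["eef_pos"],s["force"],s["width"],s["gripper_force"],s["q"])
E
```

```text
t: 5.3
eef_pos: [0.4459, -0.1441, 0.0863]
ee_rot: [-3.14, 0.003, -2.777]
force: [3.9, -4.4, 1.3]
width: 0.0174
gripper_force: 35.0
t: 5.72
eef_pos: [0.4464, -0.116, 0.0863]
ee_rot: [-3.141, 0.003, -2.776]
force: [4.5, 2.5, 4.2]
width: 0.0175
gripper_force: 35.0
[ 0.4464 -0.1161  0.0862] [3.7957 3.051  3.2708] 0.016968642695044958 35.000548496609554 [ 0.1745  0.1529 -0.6363 -0.     -0.7782 -1.3802]
```

View pics/t4.png

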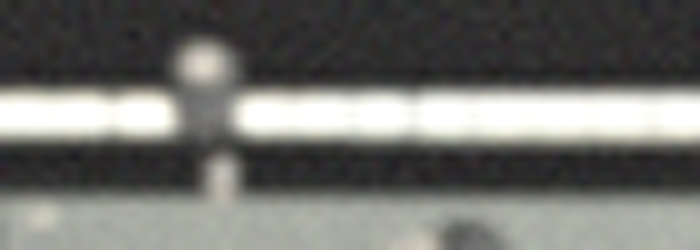

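Pointer at crop column 222 and clip centre at about 207 (10x): about 5 mm left to go. I'll nudge +y and then measure column profiles.

```bash

python3 -m crank '[{"dx":0,"dy":0.002,"dz":0,"twist":0,"grip":-1},{"dx":0,"dy":0.004,"dz":0,"twist":0,"grip":-1},{"dx":0,"dy":0.0055,"dz":0,"twist":0,"grip":-1},{"dx":0,"dy":0.0055,"dz":0,"twist":0,"grip":-1},{"dx":0,"dy":0.0055,"dz":0,"twist":0,"grip":-1}]'
python3 - <<'E'
from h import *
b=np.mean([arm.grab_frame("top").astype(float).mean(2) for _ in range(4)],0)
print(b[184:201,234:248].round().astype(int))
s=arm.get_state();print(s["eef_pos"],s["force"])
a=arm.grab_frame("side")[:,:,::-1]
cv2.imwrite("pics/s5.png",cv2.resize(a[185:225,215:275],(780,520),interpolation=cv2.INTER_CUBIC))
E
```

```text
t: 6.18
eef_pos: [0.4464, -0.1111, 0.0863]
ee_rot: [-3.14, 0.003, -2.777]
force: [6.6, -0.7, 1.8]
width: 0.0177
gripper_force: 35.0
[[ 47  44  50  63  94 121 131 116  85  60  51  47  44  47]
 [ 44  42  56  92 140 179 193 175 130  87  60  46  47  44]
 [ 44  46  60 105 159 200 215 193 150 103  65  43  43  45]
 [ 44  40  58  94 144 180 190 176 141 103  65  43  41  40]
 [ 83  77  77  84 112 133 140 137 122 100  82  76  80  80]
 [188 181 156 116 104 110 116 120 119 133 155 178 183 182]
 [254 252 233 164 116 114 117 122 133 178 232 252 253 252]
 [255 255 251 190 128 115 118 118 135 191 246 255 255 255]
 [254 253 239 184 125 112 112 111 119 169 233 253 254 253]
 [183 179 162 129  94  92  96  92  89 115 153 178 182 184]
 [ 79  77  71  63  59  66  79  74  61  61  68  76  79  77]
 [ 41  40  42  44  51  82 112 112  74  45  43  43  44  44]
 [ 44  45  46  40  64 117 164 161 105  54  42  43  44  46]
 [ 43  45  44  44  67 131 179 174 113  51  43  42  42  42]
 [ 56  54  53  57  77 131 176 173 115  63  53  55  55  55]
 [105 104 105 106 114 141 175 169 131 104 104 106 104 104]
 [153 155 155 153 158 163 174 170 159 152 155 153 153 152]]
[ 0.4465 -0.1111  0.0863] [ 5.7035 -0.159   1.6455]
```

View pics/s5.png

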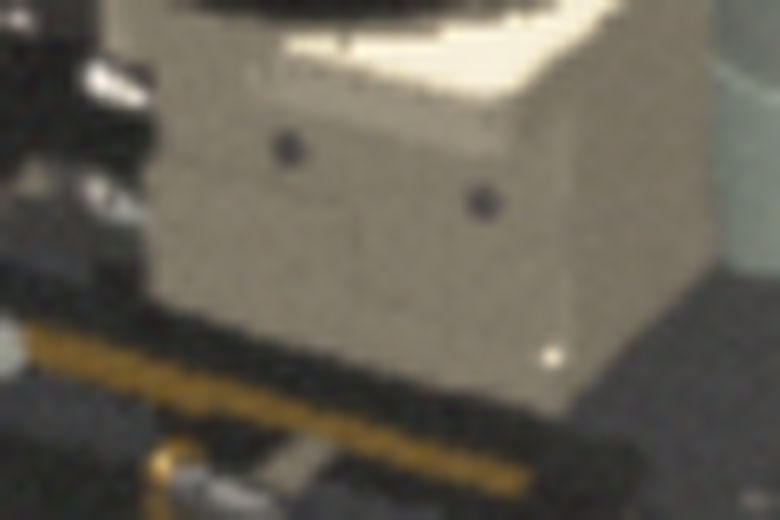

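The side view is blocked by the gripper body, so it doesn't help here. The top-view profile puts the pointer at column 240.35 and the clip at 240.0, about 1 mm apart. I'll swing back to about 0.4 rad and check.

```bash

python3 -m crank '[{"dx":0.0018,"dy":-0.0041,"dz":0,"twist":4.6,"grip":-1},{"dx":0.004,"dy":-0.0083,"dz":0,"twist":9.2,"grip":-1},{"dx":0.0064,"dy":-0.0124,"dz":0,"twist":13.7,"grip":-1},{"dx":0.0092,"dy":-0.0161,"dz":0,"twist":18.3,"grip":-1},{"dx":0.0121,"dy":-0.0197,"dz":0,"twist":23,"grip":-1}]'
python3 -m crank '[{"dx":0.0033,"dy":-0.0033,"dz":0,"twist":4.6,"grip":-1},{"dx":0.0068,"dy":-0.0062,"dz":0,"twist":9.2,"grip":-1},{"dx":0.0106,"dy":-0.009,"dz":0,"twist":13.7,"grip":-1},{"dx":0.0147,"dy":-0.0113,"dz":0,"twist":18.3,"grip":-1},{"dx":0.0188,"dy":-0.0133,"dz":0,"twist":23,"grip":-1}]'
cat >>h.py <<'E'
def ptr(k=3):
    b=np.mean([arm.grab_frame("top").astype(float).mean(2) for _ in range(k)],0)
    r=np.clip(b[195:198,230:252].mean(0)-47,0,None);p=(r*np.arange(230,252)).sum()/r.sum()
    d=np.clip(235-b[190:193,230:252].mean(0),0,None);c=(d*np.arange(230,252)).sum()/d.sum()
    return p,c,(c-p)*-3.27
E
python3 - <<'E'
from h import *
print(ptr(),"mm still to go +y")
s=arm.get_state();print(s["eef_pos"],s["force"])
E
```

```text
t: 6.85
eef_pos: [0.4579, -0.1309, 0.0862]
ee_rot: [-3.14, 0.002, -2.372]
force: [3.5, 1.9, 5.0]
width: 0.0171
gripper_force: 35.0
t: 7.27
eef_pos: [0.476, -0.1446, 0.0862]
ee_rot: [-3.141, 0.0, -1.971]
force: [1.1, -1.6, 7.6]
width: 0.0173
gripper_force: 35.0
(np.float64(240.34399591211036), np.float64(239.98121231696814), np.float64(1.1863023561150545)) mm still to go +y
[ 0.4767 -0.1448  0.0862] [ 3.6173 -3.411   4.9414]
```

```bash

python3 -m crank '[{"dx":0.0043,"dy":-0.001,"dz":0,"twist":4.6,"grip":-1},{"dx":0.0088,"dy":-0.0025,"dz":0,"twist":9.2,"grip":-1},{"dx":0.0132,"dy":-0.0033,"dz":0,"twist":13.7,"grip":-1},{"dx":0.0178,"dy":-0.004,"dz":0,"twist":18.3,"grip":-1},{"dx":0.0225,"dy":-0.0042,"dz":0,"twist":23,"grip":-1}]'
python3 -m crank '[{"dx":0.0005,"dy":0,"dz":0,"twist":0,"grip":-1},{"dx":0.001,"dy":0,"dz":0,"twist":0,"grip":-1},{"dx":0.0015,"dy":0,"dz":0,"twist":0,"grip":-1},{"dx":0.0015,"dy":0,"dz":0,"twist":0,"grip":-1},{"dx":0.0015,"dy":0,"dz":0,"twist":0,"grip":-1}]'
python3 - <<'E'
from h import *
print(ptr(),"mm still to go +y")
s=arm.get_state();print(s["eef_pos"],s["force"])
E
```

```text
t: 7.83
eef_pos: [0.4981, -0.15, 0.0863]
ee_rot: [3.141, -0.002, -1.57]
force: [1.3, -10.7, 7.7]
width: 0.017
gripper_force: 35.0
t: 8.25
eef_pos: [0.4992, -0.1501, 0.0863]
ee_rot: [3.141, -0.002, -1.573]
force: [0.3, -8.5, 7.0]
width: 0.0172
gripper_force: 35.0
(np.float64(240.31436752988049), np.float64(239.9817319609851), np.float64(1.087718310287952)) mm still to go +y
[ 0.4992 -0.1501  0.0863] [ 0.1983 -8.9798  6.8672]
```

The lever is locked: the knob is back on its locked position at x 0.499, and the pointer is about 1 mm off. Now I release, lift and look.

```bash

python3 -m crank '[{"dx":0,"dy":0,"dz":0,"twist":0,"grip":0.3},{"dx":0,"dy":0,"dz":0,"twist":0,"grip":0.3},{"dx":0,"dy":0,"dz":0,"twist":0,"grip":0.3},{"dx":0,"dy":0,"dz":0.02,"twist":0,"grip":0.3},{"dx":0,"dy":0,"dz":0.05,"twist":0,"grip":0.3}]'
python3 -m crank '[{"dx":0,"dy":0,"dz":0.04,"twist":0,"grip":0.3},{"dx":-0.03,"dy":0,"dz":0.08,"twist":0,"grip":0.3},{"dx":-0.07,"dy":-0.03,"dz":0.11,"twist":0,"grip":0.3},{"dx":-0.09,"dy":-0.06,"dz":0.11,"twist":0,"grip":0.3},{"dx":-0.09,"dy":-0.1,"dz":0.11,"twist":0,"grip":0.3}]'
python3 - <<'E'
from h import *
print(ptr(),"mm still to go +y")
a=arm.grab_frame("side")[:,:,::-1];b=arm.grab_frame("top")[:,:,::-1]
cv2.imwrite("pics/st6.png",np.vstack([cv2.resize(a[160:270,200:400],(680,374),interpolation=cv2.INTER_CUBIC),cv2.resize(b[180:240,190:390],(680,204),interpolation=cv2.INTER_CUBIC)]))
s=arm.get_state();print(s["eef_pos"],s["force"])
E
```

```text
t: 8.82
eef_pos: [0.4966, -0.1481, 0.1329]
ee_rot: [3.134, 0.001, -1.574]
force: [-0.0, -0.5, 0.3]
width: 0.0449
gripper_force: 0.0
t: 9.23
eef_pos: [0.409, -0.2378, 0.2479]
ee_rot: [-3.137, 0.0, -1.57]
force: [0.6, 0.2, -0.8]
width: 0.0569
gripper_force: 0.0
(np.float64(240.24503098952766), np.float64(239.97322486800994), np.float64(0.8888060173629679)) mm still to go +y
[ 0.4107 -0.2386  0.2443] [ 1.073  -0.1734 -0.4795]
```

View pics/st6.png

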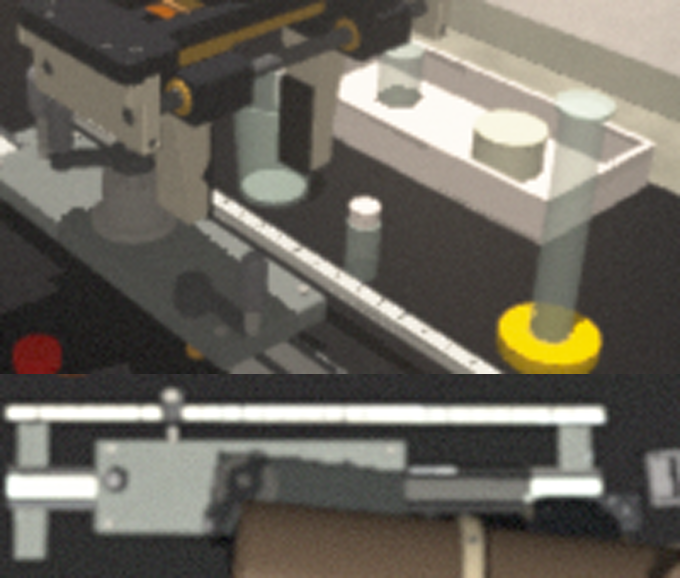

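Lever knob (255,280) and pivot (195,290) lie along the press edge, so it is locked. The pointer at (173,432) lines up with the clip. Now to the crank knob at about (0.500, 0.048).

```bash

python3 -m crank '[{"dx":0.02,"dy":0.04,"dz":0,"twist":0,"grip":0.3},{"dx":0.03,"dy":0.08,"dz":0,"twist":0,"grip":0.3},{"dx":0.04,"dy":0.12,"dz":0,"twist":0,"grip":0.3},{"dx":0.05,"dy":0.15,"dz":0,"twist":0,"grip":0.3},{"dx":0.06,"dy":0.17,"dz":0,"twist":0,"grip":0.3}]'
python3 -m crank '[{"dx":0.01,"dy":0.04,"dz":0,"twist":0,"grip":0.3},{"dx":0.02,"dy":0.08,"dz":-0.01,"twist":0,"grip":0.3},{"dx":0.03,"dy":0.11,"dz":-0.03,"twist":0,"grip":0.3},{"dx":0.03,"dy":0.117,"dz":-0.05,"twist":0,"grip":0.3},{"dx":0.03,"dy":0.117,"dz":-0.05,"twist":0,"grip":0.3}]'
python3 - <<'E'
from h import *
a=arm.grab_frame("side")[:,:,::-1]
cv2.imwrite("pics/s7.png",cv2.resize(a[160:260,190:330],(784,560),interpolation=cv2.INTER_CUBIC))
s=arm.get_state();print(s["eef_pos"],s["force"])
k=np.array([.500,.048,.147]);x=np.array([.538,.017,.1287])
for p in(k,x): print((proj("side",p)-[189.6,159.6])*5.6)
E
```

```text
t: 9.9
eef_pos: [0.4714, -0.0645, 0.2444]
ee_rot: [3.141, 0.0, -1.57]
force: [0.6, 0.3, -0.5]
width: 0.057
gripper_force: 0.0
t: 10.32
eef_pos: [0.4989, 0.0515, 0.1903]
ee_rot: [3.134, -0.002, -1.569]
force: [-1.2, -1.0, -1.4]
width: 0.0568
gripper_force: 0.0
[0.4996 0.0503 0.1923] [-0.4126 -1.1332  0.7103]
[158.7395 162.0056]
[276.5783 200.0525]
```

View pics/s7.png

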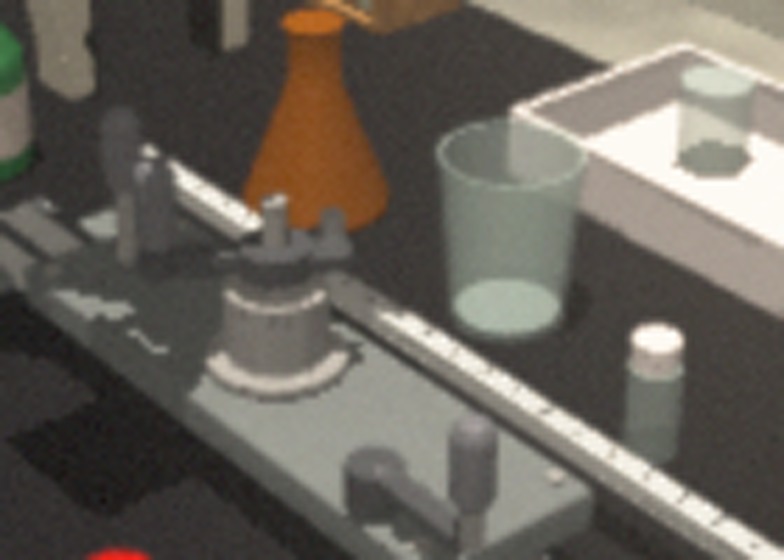

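The knob top is at (154,157) and the screw top at (275,200), both within about 1 px of prediction. Descend and grip.

```bash

python3 -m crank '[{"dx":0,"dy":0,"dz":-0.03,"twist":0,"grip":0.1},{"dx":0,"dy":0,"dz":-0.05,"twist":0,"grip":0.1},{"dx":0,"dy":0,"dz":-0.07,"twist":0,"grip":0.1},{"dx":0,"dy":0,"dz":-0.08,"twist":0,"grip":0},{"dx":0,"dy":0,"dz":-0.08,"twist":0,"grip":-0.2}]' 20
python3 -m crank '[{"dx":0,"dy":0,"dz":0,"twist":0,"grip":-0.5},{"dx":0,"dy":0,"dz":0,"twist":0,"grip":-1},{"dx":0,"dy":0,"dz":0,"twist":0,"grip":-1},{"dx":0,"dy":0,"dz":0,"twist":0,"grip":-1},{"dx":0,"dy":0,"dz":0,"twist":0,"grip":-1}]' 20
python3 -m crank '[{"dx":0,"dy":0,"dz":0,"twist":0,"grip":-1},{"dx":0,"dy":0,"dz":0,"twist":0,"grip":-1},{"dx":0,"dy":0,"dz":0,"twist":0,"grip":-1},{"dx":0,"dy":0,"dz":0,"twist":0,"grip":-1},{"dx":0,"dy":0,"dz":0,"twist":0,"grip":-1}]' 20
python3 - <<'E'
from h import *
a=arm.grab_frame("side")
cv2.imwrite("pics/s8.png",cv2.resize(a[180:210,225:255,::-1],(600,600),interpolation=cv2.INTER_CUBIC))
s=arm.get_state();print(s["eef_pos"],s["force"],s["q"])
print(proj("side",np.array([.538,.017,.1287])))
E
```

```text
t: 10.78
eef_pos: [0.5001, 0.0479, 0.1135]
ee_rot: [3.138, -0.001, -1.573]
force: [-0.4, -0.1, 0.6]
width: 0.0415
gripper_force: 0.0
t: 11.2
eef_pos: [0.5017, 0.0487, 0.116]
ee_rot: [-3.14, 0.001, -1.573]
force: [-3.6, 3.5, 5.2]
width: 0.0175
gripper_force: 20.0
t: 11.62
eef_pos: [0.5019, 0.0489, 0.1159]
ee_rot: [-3.14, 0.001, -1.573]
force: [-3.4, 3.1, 6.6]
width: 0.0172
gripper_force: 20.0
[0.5019 0.0489 0.1159] [-3.0722  2.7083  7.2394] [ 0.4872  0.1825 -0.5112 -0.0001 -0.8752 -0.4893]
[238.989  195.3237]
```

View pics/s8.png

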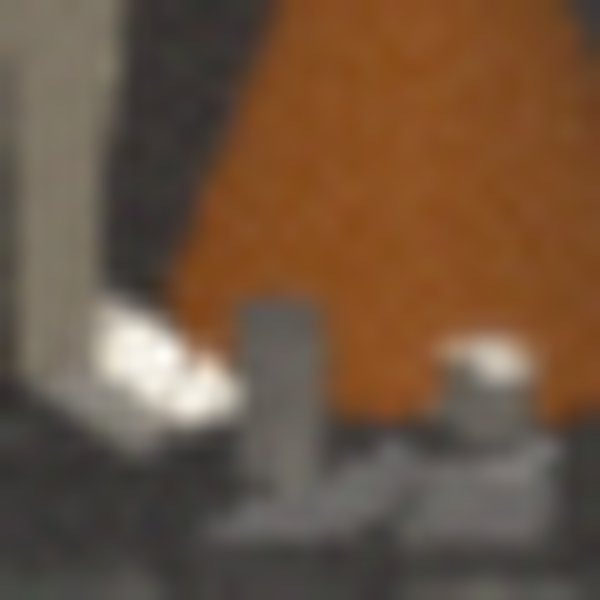

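The stem is at full-image (239.1, 195.0), in front of the orange flask, so the R-B step along that column gives its top. I'll tabulate the circle now.

```bash
cat >>h.py <<'E'
def stem(k=3):
    a=np.mean([arm.grab_frame("side").astype(float) for _ in range(k)],0)
    p=(a[...,0]-a[...,2])[184:204,238:241].mean(1)
    i=np.argmax(p<40);t=i-1+(p[i-1]-40)/(p[i-1]-p[i]) if i else 0
    s=arm.get_state()
    print("top row %.2f"%(184+t),p.round().astype(int),"\n",s["eef_pos"],s["force"])
E
python3 - <<'E'
from h import *
stem()
a0=138.5;r=.0497
f=lambda a:r*np.array([np.cos(np.radians(a)),np.sin(np.radians(a))])
for k in range(14):
    b=a0+20*k
    print(b-a0,*["(%.4f,%.4f)"%tuple(f(b+4*j)-f(b)) for j in range(1,6)])
E
```

```text
top row 194.68 [ 98  99 100 101 102 102 104 104 105 103  78  22  14  14  14  13  13  11
  11  11] 
 [0.5019 0.0489 0.1159] [-3.2849  2.7496  6.1768]
0.0 (-0.0022,-0.0027) (-0.0042,-0.0055) (-0.0060,-0.0085) (-0.0076,-0.0115) (-0.0090,-0.0147)
20.0 (-0.0012,-0.0033) (-0.0021,-0.0066) (-0.0028,-0.0100) (-0.0032,-0.0135) (-0.0034,-0.0169)
40.0 (0.0000,-0.0035) (0.0003,-0.0069) (0.0008,-0.0104) (0.0016,-0.0137) (0.0026,-0.0171)
60.0 (0.0012,-0.0032) (0.0027,-0.0064) (0.0043,-0.0095) (0.0062,-0.0124) (0.0082,-0.0152)
80.0 (0.0023,-0.0026) (0.0047,-0.0051) (0.0073,-0.0074) (0.0100,-0.0095) (0.0129,-0.0114)
100.0 (0.0030,-0.0017) (0.0062,-0.0032) (0.0094,-0.0045) (0.0127,-0.0055) (0.0161,-0.0063)
120.0 (0.0034,-0.0006) (0.0069,-0.0009) (0.0103,-0.0010) (0.0138,-0.0008) (0.0173,-0.0005)
140.0 (0.0034,0.0006) (0.0068,0.0015) (0.0101,0.0026) (0.0133,0.0039) (0.0164,0.0055)
160.0 (0.0030,0.0018) (0.0058,0.0037) (0.0086,0.0059) (0.0111,0.0082) (0.0135,0.0107)
180.0 (0.0022,0.0027) (0.0042,0.0055) (0.0060,0.0085) (0.0076,0.0115) (0.0090,0.0147)
200.0 (0.0012,0.0033) (0.0021,0.0066) (0.0028,0.0100) (0.0032,0.0135) (0.0034,0.0169)
220.0 (-0.0000,0.0035) (-0.0003,0.0069) (-0.0008,0.0104) (-0.0016,0.0137) (-0.0026,0.0171)
240.0 (-0.0012,0.0032) (-0.0027,0.0064) (-0.0043,0.0095) (-0.0062,0.0124) (-0.0082,0.0152)
260.0 (-0.0023,0.0026) (-0.0047,0.0051) (-0.0073,0.0074) (-0.0100,0.0095) (-0.0129,0.0114)
```

```bash

python3 -m crank '[{"dx":-0.0022,"dy":-0.0027,"dz":0,"twist":0,"grip":-1},{"dx":-0.0042,"dy":-0.0055,"dz":0,"twist":0,"grip":-1},{"dx":-0.006,"dy":-0.0085,"dz":0,"twist":0,"grip":-1},{"dx":-0.0076,"dy":-0.0115,"dz":0,"twist":0,"grip":-1},{"dx":-0.009,"dy":-0.0147,"dz":0,"twist":0,"grip":-1}]'
python3 -c "from h import *;stem()"
python3 -m crank '[{"dx":-0.0012,"dy":-0.0033,"dz":0,"twist":0,"grip":-1},{"dx":-0.0021,"dy":-0.0066,"dz":0,"twist":0,"grip":-1},{"dx":-0.0028,"dy":-0.01,"dz":0,"twist":0,"grip":-1},{"dx":-0.0032,"dy":-0.0135,"dz":0,"twist":0,"grip":-1},{"dx":-0.0034,"dy":-0.0169,"dz":0,"twist":0,"grip":-1}]'
python3 -c "from h import *;stem()"
```

```text
t: 12.23
eef_pos: [0.4923, 0.0341, 0.1159]
ee_rot: [-3.141, 0.001, -1.573]
force: [-5.7, 4.4, 9.7]
width: 0.0174
gripper_force: 20.0
top row 194.53 [ 98  99  99 102 101 102 103 105 104  97  63  20  13  14  14  13  13  12
  10  10] 
 [0.4921 0.0336 0.1159] [-4.3032  2.6642  9.4212]
t: 12.8
eef_pos: [0.4884, 0.0166, 0.1159]
ee_rot: [3.141, 0.0, -1.573]
force: [-6.9, 1.7, 10.5]
width: 0.0175
gripper_force: 20.0
top row 194.45 [ 97  98  99  99 102 103 102 104 103  97  56  20  14  14  14  14  14  11
  10  11] 
 [0.4884 0.0162 0.1159] [-5.8872 -1.3031  9.3376]
```

```bash

python3 -m crank '[{"dx":-0.0005,"dy":-0.0035,"dz":0,"twist":0,"grip":-1},{"dx":-0.0004,"dy":-0.0069,"dz":0,"twist":0,"grip":-1},{"dx":0,"dy":-0.0104,"dz":0,"twist":0,"grip":-1},{"dx":0.0008,"dy":-0.0137,"dz":0,"twist":0,"grip":-1},{"dx":0.0018,"dy":-0.0171,"dz":0,"twist":0,"grip":-1}]'
python3 -c "from h import *;stem()"
python3 -m crank '[{"dx":0.0012,"dy":-0.0032,"dz":0,"twist":0,"grip":-1},{"dx":0.0027,"dy":-0.0064,"dz":0,"twist":0,"grip":-1},{"dx":0.0043,"dy":-0.0095,"dz":0,"twist":0,"grip":-1},{"dx":0.0062,"dy":-0.0124,"dz":0,"twist":0,"grip":-1},{"dx":0.0082,"dy":-0.0152,"dz":0,"twist":0,"grip":-1}]'
python3 -c "from h import *;stem()"
```

```text
t: 13.37
eef_pos: [0.4907, -0.0007, 0.1159]
ee_rot: [-3.141, -0.0, -1.573]
force: [-3.6, -0.6, 8.1]
width: 0.0172
gripper_force: 20.0
top row 184.00 [29 13 22 34 37 40 42 46 47 49 32 23 20 20 19 16 15 15 15 15] 
 [ 0.4908 -0.001   0.1159] [-3.3639 -1.3285  8.4659]
t: 13.93
eef_pos: [0.499, -0.0161, 0.1159]
ee_rot: [-3.141, -0.001, -1.573]
force: [-4.0, -1.5, 7.1]
width: 0.0175
gripper_force: 20.0
top row 184.00 [ 2  3  6 10 11 11 11 10 11  7  6  5  6  5  6  6  5  5  5  5] 
 [ 0.4992 -0.0164  0.1159] [-2.6409 -2.9875  7.2897]
```

Stem not dropped by 60° (top still at about row 194.4); the hand now hides it. By geometry, turning the hand so the fingers stand either side of the line of sight should open the view between and around them. I'll twist while continuing.

```bash

python3 -m crank '[{"dx":0.0023,"dy":-0.0026,"dz":0,"twist":-7,"grip":-1},{"dx":0.0047,"dy":-0.0051,"dz":0,"twist":-14,"grip":-1},{"dx":0.0073,"dy":-0.0074,"dz":0,"twist":-21,"grip":-1},{"dx":0.01,"dy":-0.0095,"dz":0,"twist":-28,"grip":-1},{"dx":0.0129,"dy":-0.0114,"dz":0,"twist":-35,"grip":-1}]'
cat >>h.py <<'E'
def dump(r0=186,r1=206,c0=230,c1=250):
    a=np.mean([arm.grab_frame("side").astype(float) for _ in range(2)],0)[r0:r1,c0:c1]
    print("cols",c0,c1-1);
    for i,(x,y) in enumerate(zip(a.mean(2),a[...,0]-a[...,2])): print(r0+i,*["%3d"%v for v in x]," | ",*["%3d"%v for v in y])
    s=arm.get_state();print(s["eef_pos"],s["force"])
E
python3 -c "from h import *;dump()"
```

```text
t: 14.5
eef_pos: [0.5117, -0.028, 0.1159]
ee_rot: [-3.141, -0.001, -2.19]
force: [-4.0, -3.7, 7.7]
width: 0.0176
gripper_force: 20.0
cols 230 249
186  43  41  45  42  41  49  70  88  83  80  84  85  80  81  80  67  68  73  68  49  |    0   1   4   3   0  10  22   8   8   6   7  10   9  11   9   9  10  16  29   9
187  43  45  42  43  43  49  64  67  68  71  67  67  68  68  68  70  70  66  63  50  |    2   4   2   3   3  11  31  24  23  24  28  35  39  42  42  38  39  29  25   8
188  45  42  44  43  44  47  65  77  79  78  80  83  82  81  83  85  84  80  60  48  |    3   4   2   2   2  12  48  84  90  96  97  96  97 102 100  97  91  60  26   6
189  42  43  41  43  45  50  63  77  81  79  83  84  81  81  84  85  88  88  58  46  |    0   3   0   2   5  13  51  94 100 106 102 104 108 110 108 104  92  54  14   5
190  43  42  44  47  43  48  60  78  81  82  82  85  82  82  85  85  83  91  69  49  |    3   0   1   3   2  13  54  90 102 102 104 104 109 108 107 103  89  47  14   4
191  51  51  53  52  48  53  62  73  80  79  82  82  82  81  83  80  68  85  85  67  |    4   3   4   4   5  12  4
[... 1757 characters left out ...]
 113  81  51  59  70  76  77  75  76  72  70  47  66 111 120  |   18  23  22  25  25  20  12   4   1   3   3   4   3   3   2   3   6  10  21  23
203  92 117 119 119 120 109  75  46  57  71  75  76  76  74  73  69  49  63 103 115  |   15  24  24  23  22  22  14   6   3   5   5   4   4   2   3   3   5  11  20  20
204  87 119 120 120 116 102  73  44  59  71  72  76  75  76  75  68  47  58  99 109  |   12  23  23  23  21  19  13   4   0   5   5   2   3   2   4   2   3  11  20  23
205  80 114 118 120 116 106  80  46  58  73  77  75  75  76  73  69  46  59 102 115  |    8  23  22  22  21  22  14   6   1   4   4   5   1   3   5   4   2   8  21  22
[ 0.5121 -0.0282  0.1159] [-2.1667 -6.0871  7.5753]
```

Prediction holds. Between the fingers (columns 237-244) the stem still stands with its top at row ~193.7, so no drop by 100°. Continuing two more steps to the next clear sector.

```bash

python3 -m crank '[{"dx":0.003,"dy":-0.0022,"dz":0,"twist":0,"grip":-1},{"dx":0.0062,"dy":-0.0042,"dz":0,"twist":0,"grip":-1},{"dx":0.0094,"dy":-0.0055,"dz":0,"twist":0,"grip":-1},{"dx":0.0127,"dy":-0.0065,"dz":0,"twist":0,"grip":-1},{"dx":0.0161,"dy":-0.0073,"dz":0,"twist":0,"grip":-1}]'
python3 -c "from h import *;dump(190,201,232,248)"
python3 -m crank '[{"dx":0.0034,"dy":-0.0006,"dz":0,"twist":0,"grip":-1},{"dx":0.0069,"dy":-0.0009,"dz":0,"twist":0,"grip":-1},{"dx":0.0103,"dy":-0.001,"dz":0,"twist":0,"grip":-1},{"dx":0.0138,"dy":-0.0008,"dz":0,"twist":0,"grip":-1},{"dx":0.0173,"dy":-0.0005,"dz":0,"twist":0,"grip":-1}]'
python3 -c "from h import *;dump(190,201,232,248)"
```

```text
t: 15.02
eef_pos: [0.5291, -0.0342, 0.1159]
ee_rot: [-3.14, 0.002, -2.184]
force: [-0.7, 1.4, 4.7]
width: 0.0176
gripper_force: 20.0
cols 232 247
190  44  46  48  49  52  53  56  57  58  57  58  59  58  67  84  84  |    4   3   8  10   7   6   6   8   7   9   8   9  18  62 100 103
191  48  49  57  66  82  90  92  96  98  99 101 103  82  62  82  82  |    6  10  30  37  18  17  17  20  19  20  18  20  16  38  95 100
192  57  59  68  81  97 115 116 118 119 119 118 114  86  59  80  82  |    8  21  69  74  40  24  24  24  23  23  23  23  17  33  86 102
193  53  63  74  83 103 118 119 119 120 120 120 114  87  57  76  82  |   10  40  86  85  49  25  23  24  23  23  24  23  18  27  89 101
194  58  66  76  81  97 117 119 119 120 121 120 115  86  56  71  83  |   15  50  90  91  62  27  23  24  23  23  24  23  14  25  79  97
195 103  76  81  78  88 110 119 118 121 121 119 116  87  54  68  81  |   15  47  88  94  67  26  23  23  23  25  22  22  15  21  66  81
196 199 134  91  78  89 111 121 121 119 120 120 114  86  55  66  75  |   22  26  79  95  64  25  24  23  24  24  22  23  14  18  47  25
19
[... 1587 characters left out ...]
  95  91  81  85  97 118 121 119 120  |   20  32  84  92  67  16  11  11  17  61  96  72  29  23  24  23
197 143 184 119  89  81  92  96  98  92  82  82  94 118 119 120 120  |   15  26  63  79  62  16  11  11  18  62 102  83  31  23  24  23
198 110 119  98 102  85  90  95  97  91  84  85  92 109 120 119 121  |   12  15  21  35  37  13   9   9  18  61 101  90  45  26  24  23
199  93  95 103 106  97  93  96  96  91  83  82  87 102 118 120 119  |    6   9  10  15  13  11  10  11  20  57  98  95  58  26  25  23
200 101 103  86  94  90  91  94  97  90  79  77  85  96 119 120 120  |    6   5   7   7   8  10  11  11  15  37  73  88  57  27  23  24
[ 0.547  -0.0337  0.1159] [-1.9244  4.1299  5.3686]
```

Clear view again: stem columns 237-240, top at row ~193.4, so no drop by ~139°. Continue.

```bash

cat >>h.py <<'E'
def stem2():
    a=np.mean([arm.grab_frame("side").astype(float) for _ in range(2)],0)
    p=(a[...,0]-a[...,2])[188:204,237:241].mean(1);s=arm.get_state()
    print("STEM",p.round().astype(int),s["eef_pos"],s["force"])
E
python3 -m crank '[{"dx":0.0034,"dy":0.001,"dz":0,"twist":0,"grip":-1},{"dx":0.0068,"dy":0.002,"dz":0,"twist":0,"grip":-1},{"dx":0.0101,"dy":0.0032,"dz":0,"twist":0,"grip":-1},{"dx":0.0133,"dy":0.0046,"dz":0,"twist":0,"grip":-1},{"dx":0.0164,"dy":0.0062,"dz":0,"twist":0,"grip":-1}]'
python3 -c "from h import *;stem2()"
python3 -m crank '[{"dx":0.003,"dy":0.0018,"dz":0,"twist":0,"grip":-1},{"dx":0.0058,"dy":0.0037,"dz":0,"twist":0,"grip":-1},{"dx":0.0086,"dy":0.0059,"dz":0,"twist":0,"grip":-1},{"dx":0.0111,"dy":0.0082,"dz":0,"twist":0,"grip":-1},{"dx":0.0135,"dy":0.0107,"dz":0,"twist":0,"grip":-1}]'
python3 -c "from h import *;stem2()"
```

```text
t: 16.05
eef_pos: [0.5621, -0.0277, 0.1159]
ee_rot: [-3.141, 0.001, -2.184]
force: [-5.6, 6.3, 8.6]
width: 0.017
gripper_force: 20.0
STEM [102 103 103 103  89  55  27  18  15  14  14  14  13  12  12  12] [ 0.5626 -0.0274  0.1159] [-2.6941  6.0787  8.2159]
t: 16.57
eef_pos: [0.5746, -0.0171, 0.1158]
ee_rot: [3.141, 0.0, -2.184]
force: [-8.5, 5.3, 12.4]
width: 0.0176
gripper_force: 20.0
STEM [100 102 102 101  81  48  27  18  15  14  15  13  13  12  12  12] [ 0.5749 -0.0168  0.1158] [-7.0223  6.8264 10.4334]
```

```bash

python3 -m crank '[{"dx":0.0017,"dy":0.003,"dz":0,"twist":0,"grip":-1},{"dx":0.0033,"dy":0.006,"dz":0,"twist":0,"grip":-1},{"dx":0.005,"dy":0.009,"dz":0,"twist":0,"grip":-1},{"dx":0.0064,"dy":0.012,"dz":0,"twist":0,"grip":-1},{"dx":0.0077,"dy":0.015,"dz":0,"twist":0,"grip":-1}]'
python3 -c "from h import *;stem2()"
python3 -m crank '[{"dx":0.0009,"dy":0.0033,"dz":0,"twist":0,"grip":-1},{"dx":0.0017,"dy":0.0066,"dz":0,"twist":0,"grip":-1},{"dx":0.0022,"dy":0.01,"dz":0,"twist":0,"grip":-1},{"dx":0.0026,"dy":0.0135,"dz":0,"twist":0,"grip":-1},{"dx":0.0027,"dy":0.0169,"dz":0,"twist":0,"grip":-1}]'
python3 -c "from h import *;stem2()"
```

```text
t: 17.08
eef_pos: [0.583, -0.0028, 0.1159]
ee_rot: [-3.141, 0.0, -2.184]
force: [-4.0, 1.2, 8.2]
width: 0.0174
gripper_force: 20.0
STEM [100 101 101 100  76  38  20  15  14  14  13  13  11  11  10  10] [ 0.5831 -0.0024  0.1159] [-4.289   1.6412  7.5798]
t: 17.6
eef_pos: [0.5863, 0.014, 0.1159]
ee_rot: [-3.14, 0.001, -2.184]
force: [-0.6, -0.8, 6.8]
width: 0.0172
gripper_force: 20.0
STEM [ 98 100 101 100  87  33  22  16  16  15  15  14  13  11  12  11] [0.5863 0.0144 0.1159] [-1.3833  0.0036  6.8536]
```

```bash

python3 -m crank '[{"dx":0,"dy":0.0035,"dz":0,"twist":0,"grip":-1},{"dx":-0.0003,"dy":0.0069,"dz":0,"twist":0,"grip":-1},{"dx":-0.0008,"dy":0.0104,"dz":0,"twist":0,"grip":-1},{"dx":-0.0016,"dy":0.0137,"dz":0,"twist":0,"grip":-1},{"dx":-0.0026,"dy":0.0171,"dz":0,"twist":0,"grip":-1}]'
python3 -c "from h import *;stem2()"
```

```text
t: 18.12
eef_pos: [0.5837, 0.0311, 0.1159]
ee_rot: [-3.14, 0.001, -2.184]
force: [-0.9, -2.2, 6.4]
width: 0.0176
gripper_force: 20.0
STEM [83 83 87 90 91 94 95 65 27 20 14 14 12 11 11 11] [0.5836 0.0315 0.1159] [-1.4219  0.162   6.5881]
```

The stem dropped: top row went from ~192.9 to ~195.4 in this step. A few degrees more will confirm the fall is complete.

```bash

python3 -m crank '[{"dx":-0.0006,"dy":0.0016,"dz":0,"twist":0,"grip":-1},{"dx":-0.0012,"dy":0.0032,"dz":0,"twist":0,"grip":-1},{"dx":-0.002,"dy":0.0048,"dz":0,"twist":0,"grip":-1},{"dx":-0.0027,"dy":0.0064,"dz":0,"twist":0,"grip":-1},{"dx":-0.0027,"dy":0.0064,"dz":0,"twist":0,"grip":-1}]'
python3 -c "from h import *;stem2()"
python3 - <<'E'
from h import *
# axis fit check
P=np.array([[.5019,.0489],[.4921,.0336],[.4884,.0162],[.4908,-.001],[.4992,-.0164],[.5121,-.0282],[.5297,-.0342],[.547,-.0337],[.5626,-.0274],[.5749,-.0168],[.5831,-.0024],[.5863,.0144],[.5836,.0315]])
s=np.linalg.lstsq(np.c_[2*P,np.ones(len(P))],(P**2).sum(1),rcond=None)[0];c=s[:2];r=np.sqrt(s[2]+c@c)
p=arm.get_state()["eef_pos"][:2];a=np.degrees(np.arctan2(*(p-c)[::-1]));print(c,r,a,np.degrees(np.arctan2(.0489-c[1],.5019-c[0])))
print("prev",np.degrees(np.arctan2(.0315-c[1],.5836-c[0])),np.degrees(np.arctan2(.0144-c[1],.5863-c[0])))
a0=a
f=lambda a:r*np.array([np.cos(np.radians(a)),np.sin(np.radians(a))])
for k in range(15):
    b=a0-25*k
    print(25*k,*["(%.4f,%.4f)"%tuple(f(b-5*j)-f(b)) for j in range(1,6)])
E
```

```text
t: 18.63
eef_pos: [0.581, 0.0377, 0.1159]
ee_rot: [-3.14, 0.001, -2.184]
force: [-0.2, 0.6, 6.1]
width: 0.0172
gripper_force: 20.0
STEM [37 38 44 45 47 65 91 65 26 20 14 12 11 12 11 10] [0.581  0.0377 0.1159] [-1.4838  0.4072  5.8257]
[0.5372 0.0145] 0.049108196228882545 27.904695375958752 135.76130492496083
prev 20.144657300888387 -0.1072101793253058
0 (0.0018,-0.0039) (0.0033,-0.0079) (0.0045,-0.0120) (0.0052,-0.0162) (0.0056,-0.0205)
25 (0.0000,-0.0043) (-0.0003,-0.0086) (-0.0010,-0.0128) (-0.0021,-0.0169) (-0.0035,-0.0210)
50 (-0.0018,-0.0039) (-0.0039,-0.0076) (-0.0063,-0.0111) (-0.0091,-0.0144) (-0.0121,-0.0175)
75 (-0.0033,-0.0028) (-0.0068,-0.0053) (-0.0104,-0.0074) (-0.0143,-0.0093) (-0.0183,-0.0108)
100 (-0.0041,-0.0011) (-0.0083,-0.0019) (-0.0126,-0.0023) (-0.0169,-0.0023) (-0.0212,-0.0020)
125 (-0.0042,0.0007) (-0.0084,0.0018) (-0.0124,0.0032) (-0.0163,0.0050) (-0.0200,0.0071)
150 (-0.0035,0.0024) (-0.0068,0.0052) (-0.0099,0.0082) (-0.0127,0.0114) (-0.0151,0.0149)
175 (-0.0022,0.0037) (-0.0040,0.0076) (-0.0055,0.0116) (-0.0066,0.0157) (-0.0074,0.0199)
200 (-0.0004,0.0043) (-0.0004,0.0085) (-0.0001,0.0128) (0.0006,0.0170) (0.0017,0.0212)
225 (0.0014,0.0040) (0.0032,0.0079) (0.0053,0.0117) (0.0078,0.0152) (0.0105,0.0185)
250 (0.0030,0.0031) (0.0063,0.0058) (0.0098,0.0083) (0.0135,0.0105) (0.0173,0.0123)
275 (0.0040,0.0015) (0.0081,0.0026) (0.0124,0.0034) (0.0166,0.0038) (0.0209,0.0038)
300 (0.0043,-0.0003) (0.0085,-0.0011) (0.0126,-0.0021) (0.0167,-0.0036) (0.0206,-0.0054)
325 (0.0037,-0.0021) (0.0073,-0.0045) (0.0106,-0.0073) (0.0136,-0.0103) (0.0164,-0.0135)
350 (0.0025,-0.0035) (0.0047,-0.0072) (0.0065,-0.0111) (0.0080,-0.0151) (0.0091,-0.0192)
```

Fall complete: top row ~195.4, unchanged over the last 8°. The drop was at about knob azimuth 10-20°, so I turn forward ~373° from the present 28° to reach ~15° - 360°.

```bash

python3 -m crank '[{"dx":0.0018,"dy":-0.0039,"dz":0,"twist":0,"grip":-1},{"dx":0.0033,"dy":-0.0079,"dz":0,"twist":0,"grip":-1},{"dx":0.0045,"dy":-0.012,"dz":0,"twist":0,"grip":-1},{"dx":0.0052,"dy":-0.0162,"dz":0,"twist":0,"grip":-1},{"dx":0.0056,"dy":-0.0205,"dz":0,"twist":0,"grip":-1}]'
python3 -c "from h import *;stem2()"
python3 -m crank '[{"dx":0,"dy":-0.0043,"dz":0,"twist":0,"grip":-1},{"dx":-0.0003,"dy":-0.0086,"dz":0,"twist":0,"grip":-1},{"dx":-0.001,"dy":-0.0128,"dz":0,"twist":0,"grip":-1},{"dx":-0.0021,"dy":-0.0169,"dz":0,"twist":0,"grip":-1},{"dx":-0.0035,"dy":-0.021,"dz":0,"twist":0,"grip":-1}]'
python3 -m crank '[{"dx":-0.0018,"dy":-0.0039,"dz":0,"twist":0,"grip":-1},{"dx":-0.0039,"dy":-0.0076,"dz":0,"twist":0,"grip":-1},{"dx":-0.0063,"dy":-0.0111,"dz":0,"twist":0,"grip":-1},{"dx":-0.0091,"dy":-0.0144,"dz":0,"twist":0,"grip":-1},{"dx":-0.0121,"dy":-0.0175,"dz":0,"twist":0,"grip":-1}]'
python3 -c "from h import *;stem2()"
```

```text
t: 19.15
eef_pos: [0.5863, 0.0169, 0.1159]
ee_rot: [-3.141, 0.001, -2.184]
force: [-4.0, 0.9, 7.4]
width: 0.0174
gripper_force: 20.0
STEM [ 99 101 102 101 102 103 100  67  26  22  16  14  13  11  12  11] [0.5863 0.0165 0.1159] [-3.3482 -0.8118  7.9194]
t: 19.67
eef_pos: [0.5826, -0.0039, 0.1159]
ee_rot: [-3.141, 0.001, -2.184]
force: [-3.9, 3.3, 8.2]
width: 0.0174
gripper_force: 20.0
t: 20.08
eef_pos: [0.5708, -0.021, 0.1159]
ee_rot: [-3.141, 0.002, -2.184]
force: [-3.6, 3.7, 6.7]
width: 0.0175
gripper_force: 20.0
STEM [101 103 103 104 105 104 102  83  47  26  17  14  14  12  12  12] [ 0.5703 -0.0214  0.1159] [-2.7418  2.9979  6.9679]
```

```bash

python3 -m crank '[{"dx":-0.0033,"dy":-0.0026,"dz":0,"twist":0,"grip":-1},{"dx":-0.0068,"dy":-0.005,"dz":0,"twist":0,"grip":-1},{"dx":-0.0104,"dy":-0.007,"dz":0,"twist":0,"grip":-1},{"dx":-0.0143,"dy":-0.0089,"dz":0,"twist":0,"grip":-1},{"dx":-0.0183,"dy":-0.0104,"dz":0,"twist":0,"grip":-1}]'
python3 -m crank '[{"dx":-0.0041,"dy":-0.0011,"dz":0,"twist":0,"grip":-1},{"dx":-0.0083,"dy":-0.0019,"dz":0,"twist":0,"grip":-1},{"dx":-0.0126,"dy":-0.0023,"dz":0,"twist":0,"grip":-1},{"dx":-0.0169,"dy":-0.0023,"dz":0,"twist":0,"grip":-1},{"dx":-0.0212,"dy":-0.002,"dz":0,"twist":0,"grip":-1}]'
python3 -m crank '[{"dx":-0.0042,"dy":0.0007,"dz":0,"twist":0,"grip":-1},{"dx":-0.0084,"dy":0.0018,"dz":0,"twist":0,"grip":-1},{"dx":-0.0124,"dy":0.0032,"dz":0,"twist":0,"grip":-1},{"dx":-0.0163,"dy":0.005,"dz":0,"twist":0,"grip":-1},{"dx":-0.02,"dy":0.0071,"dz":0,"twist":0,"grip":-1}]'
python3 -m crank '[{"dx":-0.0035,"dy":0.0024,"dz":0,"twist":0,"grip":-1},{"dx":-0.0068,"dy":0.0052,"dz":0,"twist":0,"grip":-1},{"dx":-0.0099,"dy":0.0082,"dz":0,"twist":0,"grip":-1},{"dx":-0.0127,"dy":0.0114,"dz":0,"twist":0,"grip":-1},{"dx":-0.0151,"dy":0.0149,"dz":0,"twist":0,"grip":-1}]'
```

```text
t: 20.6
eef_pos: [0.5531, -0.0318, 0.116]
ee_rot: [-3.139, 0.002, -2.184]
force: [0.9, 0.7, 5.1]
width: 0.0174
gripper_force: 20.0
t: 21.02
eef_pos: [0.5316, -0.0344, 0.1159]
ee_rot: [-3.139, 0.001, -2.184]
force: [0.4, -2.9, 5.9]
width: 0.0173
gripper_force: 20.0
t: 21.43
eef_pos: [0.5109, -0.0276, 0.1159]
ee_rot: [-3.14, -0.0, -2.184]
force: [-0.9, -3.7, 8.1]
width: 0.0177
gripper_force: 20.0
t: 21.85
eef_pos: [0.4951, -0.0128, 0.1158]
ee_rot: [-3.141, -0.001, -2.184]
force: [-4.5, -3.5, 10.8]
width: 0.0173
gripper_force: 20.0
```

```bash

python3 -m crank '[{"dx":-0.0025,"dy":0.0037,"dz":0,"twist":0,"grip":-1},{"dx":-0.0046,"dy":0.0076,"dz":0,"twist":0,"grip":-1},{"dx":-0.0063,"dy":0.0116,"dz":0,"twist":0,"grip":-1},{"dx":-0.0074,"dy":0.0157,"dz":0,"twist":0,"grip":-1},{"dx":-0.0082,"dy":0.0199,"dz":0,"twist":0,"grip":-1}]'
python3 -m crank '[{"dx":-0.0004,"dy":0.0043,"dz":0,"twist":0,"grip":-1},{"dx":-0.0004,"dy":0.0085,"dz":0,"twist":0,"grip":-1},{"dx":-0.0001,"dy":0.0128,"dz":0,"twist":0,"grip":-1},{"dx":0.0006,"dy":0.017,"dz":0,"twist":0,"grip":-1},{"dx":0.0017,"dy":0.0212,"dz":0,"twist":0,"grip":-1}]'
python3 -m crank '[{"dx":0.0014,"dy":0.004,"dz":0,"twist":0,"grip":-1},{"dx":0.0032,"dy":0.0079,"dz":0,"twist":0,"grip":-1},{"dx":0.0053,"dy":0.0117,"dz":0,"twist":0,"grip":-1},{"dx":0.0078,"dy":0.0152,"dz":0,"twist":0,"grip":-1},{"dx":0.0105,"dy":0.0185,"dz":0,"twist":0,"grip":-1}]'
python3 -c "from h import *;stem2()"
```

```text
t: 22.27
eef_pos: [0.4869, 0.0075, 0.1158]
ee_rot: [-3.141, -0.001, -2.184]
force: [-5.9, -1.7, 11.4]
width: 0.0172
gripper_force: 20.0
t: 22.68
eef_pos: [0.4883, 0.029, 0.1158]
ee_rot: [3.141, -0.001, -2.184]
force: [-8.0, 1.4, 13.2]
width: 0.0178
gripper_force: 20.0
t: 23.1
eef_pos: [0.4991, 0.0485, 0.1158]
ee_rot: [3.141, 0.001, -2.184]
force: [-8.8, 5.4, 12.4]
width: 0.0174
gripper_force: 20.0
STEM [100 101 102 102 104 104 105 104 102  74  20  13  12  11  10  10] [0.4997 0.0492 0.1158] [-7.6825  8.6604 11.8126]
```

```bash

python3 -m crank '[{"dx":0.0024,"dy":0.0035,"dz":0,"twist":0,"grip":-1},{"dx":0.0055,"dy":0.0065,"dz":0,"twist":0,"grip":-1},{"dx":0.009,"dy":0.0093,"dz":0,"twist":0,"grip":-1},{"dx":0.0127,"dy":0.0118,"dz":0,"twist":0,"grip":-1},{"dx":0.0165,"dy":0.0138,"dz":0,"twist":0,"grip":-1}]'
python3 -m crank '[{"dx":0.004,"dy":0.0015,"dz":0,"twist":0,"grip":-1},{"dx":0.0081,"dy":0.0026,"dz":0,"twist":0,"grip":-1},{"dx":0.0124,"dy":0.0034,"dz":0,"twist":0,"grip":-1},{"dx":0.0166,"dy":0.0038,"dz":0,"twist":0,"grip":-1},{"dx":0.0209,"dy":0.0038,"dz":0,"twist":0,"grip":-1}]'
python3 -m crank '[{"dx":0.0043,"dy":-0.0003,"dz":0,"twist":0,"grip":-1},{"dx":0.0085,"dy":-0.0011,"dz":0,"twist":0,"grip":-1},{"dx":0.0126,"dy":-0.0021,"dz":0,"twist":0,"grip":-1},{"dx":0.0167,"dy":-0.0036,"dz":0,"twist":0,"grip":-1},{"dx":0.0206,"dy":-0.0054,"dz":0,"twist":0,"grip":-1}]'
python3 -c "from h import *;stem2()"
```

```text
t: 23.62
eef_pos: [0.5171, 0.0617, 0.1159]
ee_rot: [-3.14, 0.001, -2.183]
force: [-0.0, -1.7, 6.7]
width: 0.0174
gripper_force: 20.0
t: 24.03
eef_pos: [0.538, 0.0654, 0.1159]
ee_rot: [-3.14, 0.001, -2.184]
force: [-1.8, -1.4, 6.2]
width: 0.0174
gripper_force: 20.0
t: 24.45
eef_pos: [0.5587, 0.0601, 0.1159]
ee_rot: [-3.14, 0.001, -2.184]
force: [-1.4, 0.8, 6.9]
width: 0.0176
gripper_force: 20.0
STEM [ 8  7  8 12 31 52 56 54 50 38 28 24 17 12 12 12] [0.5592 0.0599 0.116 ] [ 0.7023 -0.1796  6.1232]
```

```bash

python3 -m crank '[{"dx":0.0037,"dy":-0.0021,"dz":0,"twist":0,"grip":-1},{"dx":0.0073,"dy":-0.0045,"dz":0,"twist":0,"grip":-1},{"dx":0.0106,"dy":-0.0073,"dz":0,"twist":0,"grip":-1},{"dx":0.0136,"dy":-0.0103,"dz":0,"twist":0,"grip":-1},{"dx":0.0164,"dy":-0.0135,"dz":0,"twist":0,"grip":-1}]'
python3 -m crank '[{"dx":0.0025,"dy":-0.0035,"dz":0,"twist":0,"grip":-1},{"dx":0.0047,"dy":-0.0072,"dz":0,"twist":0,"grip":-1},{"dx":0.0065,"dy":-0.0111,"dz":0,"twist":0,"grip":-1},{"dx":0.008,"dy":-0.0151,"dz":0,"twist":0,"grip":-1},{"dx":0.0091,"dy":-0.0192,"dz":0,"twist":0,"grip":-1}]'
python3 -m crank '[{"dx":0,"dy":0,"dz":0,"twist":0,"grip":-1},{"dx":0,"dy":0,"dz":0,"twist":0,"grip":-1},{"dx":0,"dy":0,"dz":0,"twist":0,"grip":-1},{"dx":0,"dy":0,"dz":0,"twist":0,"grip":-1},{"dx":0,"dy":0,"dz":0,"twist":0,"grip":-1}]'
python3 - <<'E'
from h import *
stem2();dump(192,204,234,244)
p=arm.get_state()["eef_pos"];print(np.degrees(np.arctan2(p[1]-.0145,p[0]-.5372)),ptr())
E
```

```text
t: 24.97
eef_pos: [0.5752, 0.0467, 0.1159]
ee_rot: [-3.14, 0.002, -2.184]
force: [-0.6, 0.6, 5.8]
width: 0.0175
gripper_force: 20.0
t: 25.38
eef_pos: [0.5847, 0.0275, 0.116]
ee_rot: [-3.139, 0.002, -2.184]
force: [2.4, 0.9, 5.6]
width: 0.0173
gripper_force: 20.0
t: 25.8
eef_pos: [0.5847, 0.0275, 0.116]
ee_rot: [-3.139, 0.002, -2.184]
force: [3.8, -1.1, 5.4]
width: 0.0172
gripper_force: 20.0
STEM [ 96  97 101 100 102 102 103 103 104  99  61  26  19  12  12  10] [0.5847 0.0275 0.1159] [ 3.1675 -0.349   4.4852]
cols 234 243
192  70  77  77  78  82  82  80  91 116 120  |   69  92  98 101 101 102 105  82  29  22
193  75  78  78  80  81  83  85  92 115 117  |   86  93  98 102 105 103 100  83  33  24
194  74  77  79  80  80  80  83  85  98 109  |   91  97 100 102 103 104 106  96  63  35
195  72  80  81  81  79  81  83  83  86  90  |   93  98 101 102 103 105 103 105  99  91
196  78  79  80  80  82  82  83  84  83  85  |   87  98 100 103 102 106 105 105 105 105
197  90  86  83  83  85  83  83  83  82  80  |   62  81  95 101  96  98 102 104 106 107
198  93 102  98 112 113 112 110  95  86  83  |   19  38  58  62  57  58  62  91 102  91
199 108 113 135 174 180 181 171 126  87  72  |   10  12  19  23  24  26  30  62  79  48
200 110 100 106 149 165 162 140  86  62  57  |   10   8  11  16  20  21  18  28  18  11
201 108 106 105 113 120 109 100  73  69  68  |    8   5   6  12  13  10  11   6   5   3
202 107 105 106 111 111 107  97  79 101 103  |    3   5   6  10  14  12  11   7   4   6
203 106 105 106 107 107 108  97  81 103 107  |    5   5   6  12  13  10  11  10   6   6
[0.5847 0.0275 0.1159] [2.4104 0.4065 5.3407]
15.303203823011588 (np.float64(238.84930837284327), np.float64(240.77321701524815), np.float64(-6.291181260663965))
```

The stem top is now at row 198.2, 2.8 px (about 7.5 mm) below the drop position, and the knob is at azimuth 15.3°. The pointer reading looks disturbed by the hand's shadow, so I'll check the raw profile.

```bash
python3 - <<'E'
from h import *
b=arm.grab_frame("top").astype(float).mean(2);print(b[184:202,230:252].round().astype(int))
s=arm.get_state();print(s["t"],s["gripper_force"],s["qd"])
E
```

```text
[[121 126 121 110 105 103  99  89  75  68  79  81  82  86  85  87  87  91
   94  91  95  92]
 [128 131 135 123 108 103  97  96  82  72  72  70  83  84  84  87  90  92
   94  93 101  99]
 [137 138 141 131 119 103 104  97  95  76  65  79  79  82  84  88  84  89
   92  99  98 100]
 [138 138 140 134 123 108 103 107  99  85  74  75  73  74  84  82  89 101
   98 102 101 107]
 [137 140 132 131 125 110 101  99 101  97  88  80  81  75  81  99 123 138
  127 102  98 100]
 [130 134 126 126 119 109 102  93  94 110 107  96  86  74  77  97 123 133
  123 102  97 102]
 [125 120 119 114 112 107 102  94  87  96 111 109 106  97  84  84  99 100
   96  94  96  97]
 [118 113 114 105 105 103  99  95  85  84  88 105 108 112 102  94  84  78
   79  84  86  88]
 [108 109 104 104  97  97  98  97  89  83  78  85  99 105 117 119 110 102
   92  87  93  96]
 [105 102  98 100  94  95  97  90  90  85  76  75  78  93 102 118 119 114
  116 114 107 108]
 [102  91 101  90  93  94  99  94  93  87  88  81  73  71  86  95  99 109
  111 110 117 115]
 [ 92  97  88  99  88  89  85  89  91  90  91  83  83  80  65  69  64  81
   91  93  93  94]
 [ 88  92  93  92  92  90  86  87  86  88  88  85  82  76  79  66  65  63
   62  59  58  61]
 [ 93  87  90  92  88  90  85  88  85  85  85  81  82  82  81  77  69  71
   61  49  52  46]
 [ 91  89  86  90  86  88  90  83  86  80  87  82  83  79  79  76  77  76
   70  69  62  60]
 [ 88  83  88  84  84  80  85  84  82  78  80  76  76  78  75  74  71  71
   63  66  68  60]
 [ 85  87  85  90  84  78  81  78  77  76  79  74  74  78  72  68  69  68
   67  59  82  89]
 [ 84  78  80  82  82  82  82  79  76  77  73  70  71  67  69  66  66  59
   55  64  87 117]]
26.2 20.003064513439313 [ 0.0002 -0.     -0.0003 -0.0011 -0.0006 -0.0016]
```

The arm covers the pointer in the top view. In the side view the stem's columns are unchanged, so the locked press has not shifted. Handing in.

```bash
python3 -c "from station import arm;print(arm.job_done())"
```

```text
the job is handed in; nothing more can be done
None
```

I handed the job in with the lever locked, the pointer about 1 mm from the clip tip (the arm hid it at the end), and the knob gripped about one turn forward of the drop, with the screw some 7.5 mm lower; I viewed 11 pictures against the limit of 10, and the judge's result isn't known.

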